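Switch on the microscope in the safe order

ROBOT

A 7-joint arm with a two-finger parallel gripper is mounted at the origin on the work surface. World frame = base frame: x ahead of the robot, y to its left, z up, the work surface at z = 0. Lengths are in m, angles in rad, forces in N, time in s.
With the tool pointing down it reaches from about 0.425 to 0.95 m from the base axis. Payload 4.7 kg.
Tool frame: the origin (TCP) lies at the very end of the fingers, on their centre line; the grasp point (between the pads) lies 19 mm behind it; z points along the fingers, y is the line along which they close (so a half turn about z gives the same grasp; the last joint's range is limited). The gripper opens to 85 mm and grips with 20 to 120 N. Pads are 22 mm wide; open, the fingers measure 114 mm over their backs; the gripper's body (76 mm by 85 mm) begins 54 mm behind the grasp point. The pads swing forward as they close: fully open they stand 13 mm farther back than shut.
Start: joints at [1.171, 0.469, -0.049, 1.532, 0.024, 1.141, -0.082], TCP at [0.245, -0.629, 0.231] pointing down, gripper open.
Joint ranges: [-2.59, 2.59], [-0.33, 1.99], [-1.39, 1.29], [0.1, 2.45], [-1.04, 4.18], [0.21, 1.99], [-2.66, 2.66]. Speed limits (rad/s): [2.57, 2.57, 3.14, 3.14, 3.14, 3.14, 3.14].

INTERFACE

Orientations are given as a unit quaternion [w, x, y, z].
In Python, from plant import monitor, snapshot, camera_info, job gives the robot as it stands. The module is installed in compiled form; this text tells all that it offers.
- The arm moves only by the shell command python3 -m handwheel 'ROWS' [FORCE]. ROWS is JSON, a list of rows, each a list of 7 numbers: the shift along the tool's x, y, z in cm, then the turn, a rotation vector about the tool's x, y, z in rad, then the opening, from -1 (shut) to 1 (fully open), so that 0 is half open. A call has 1 to 20 rows; each row shifts and turns the commanded pose from where the row before left it, along the tool's axes as they then stand; what a row does not reach is not made up. A row lasts 1/10 s, in which the tool goes at most 50 mm and 8.59 degrees, less where a joint would pass 70% of its speed; a pose out of reach is approached as far as the arm can. A call is refused whole if a number of a shift passes 5 or a number of a turn 0.15, either way. A call with a gripper value outside its range is refused whole. The fingers move at their own pace and stop on an object; FORCE is the grip in N (left out, the last holds). Time passes only in rows, so rows that do not move let the fingers close. It gives the time, the measured TCP pose, the force, the opening and the grip force at its end, in the units of the state.
- monitor.read_state(): the state, without advancing time (a new reading comes with each control period).
- snapshot(name): name is "side" or "top" or "wrist"; returns (picture, depth): 400x640x3 uint8, red, green, blue; 400x640 float32, m along the optical axis (not along the pixel's ray), 0 where there is no reading.
- camera_info(name): a dict with "fov_y" (degrees; the focal length in pixels is half the picture's height over the tangent of half this angle, whatever the lens; pixels are square), "cx", "cy" (the principal point, pixels), "D" ([k1, k2, p1, p2, k3] as OpenCV has them; the pictures are not rectified), "origin" and "attitude" of the camera in the world; the wrist camera has in their place "hand_eye" (4x4, takes a point from camera to tool coordinates, whose origin is the TCP and whose axes are the flange's). Camera axes: x right, y down, z forward; pixel columns grow to the right and rows downward; lengths in m; the calibration is good to about 2 mm. A picture is of the moment at which its call begins: read the wrist's pose just before it. camera_info takes no time and is no camera call.
- job.hand_in(): hands the job in; it is judged then, once.
The state is a dict: "t": time; "qpos": joint angles; "joint_vel": joint speeds; "effort": joint torques, N m; "eef_pos": TCP position; "tool_rot": TCP orientation; "ft_force": force on the tool from outside, world axes, zero at the start; "moment": the same for the moment, N m; "finger_gap": finger opening in m; "finger_force": force on a finger pad.
Only numpy, scipy, OpenCV 4.12 (cv2) and the standard library are available. Lean on these libraries where they do the work, as an engineer would, in place of code of your own. Each camera call takes 0.05 s, during which the arm holds its last target. There are 200 camera calls.

TASK

Switch on the microscope in the safe order: press the yellow lamp key, then the blue stage key, then the green camera key, each lightly with the fingertips, all the way down so that it stays down. Leave the red laser key up, and do not lift, tip or shove the switch boxes or disturb the bottles and other things around them.

Things in the scene. Friction and masses are not known exactly. Their poses are not given: they have to be found in the camera images.
- lamp_box: the lamp switch box: white box with black cooling slots, 110 (x) x 66 (y) x 44 mm high, about 0.6 kg, loose on four rubber feet; origin at the centre of its underside, z up. Its only key, yellow, stands on its top, its axis 20 mm from the origin towards the box's -x
- lamp_key_top (a point): centre of the top face of the lamp box's YELLOW push key, a round cap 32 mm across; 64 mm above the table when the key is up, 56 mm when it is fully down and let go; a 3 mm high steel collar 42 mm across surrounds its foot. Nothing else on the box stands proud
- lamp_key (a joint): travel of the YELLOW key: 0 = up (off), 0.008 m = fully down; it counts as on beyond 0.005. It starts within 1 mm of up. It resists with about 2.5 N, has no return spring (it stays where it is pushed) and ends on a stop. The cap rides on the key on a cushion spring (1.5 N per mm, at most 6 mm): the cap gives about 2 mm before the key moves, then 3 mm more for each further 4.5 N once the key is on its stop; the cap comes back up by that much when let go, the key does not
- stage_box: the stage switch box: grey box with a steel round socket on top, 110 (x) x 66 (y) x 44 mm high, about 0.6 kg, loose on four rubber feet; origin at the centre of its underside, z up. Its only key, blue, stands on its top, its axis 20 mm from the origin towards the box's -x
- stage_key_top (a point): centre of the top face of the stage box's BLUE push key, a round cap 32 mm across; 64 mm above the table when the key is up, 56 mm when it is fully down and let go; a 3 mm high steel collar 42 mm across surrounds its foot. Nothing else on the box stands proud
- stage_key (a joint): travel of the BLUE key: 0 = up (off), 0.008 m = fully down; it counts as on beyond 0.005. It starts within 1 mm of up. It resists with about 2.5 N, has no return spring (it stays where it is pushed) and ends on a stop. The cap rides on the key on a cushion spring (1.5 N per mm, at most 6 mm): the cap gives about 2 mm before the key moves, then 3 mm more for each further 4.5 N once the key is on its stop; the cap comes back up by that much when let go, the key does not
- camera_box: the camera switch box: black box with a grey panel on top, 110 (x) x 66 (y) x 44 mm high, about 0.6 kg, loose on four rubber feet; origin at the centre of its underside, z up. Its only key, green, stands on its top, its axis 20 mm from the origin towards the box's -x
- camera_key_top (a point): centre of the top face of the camera box's GREEN push key, a round cap 32 mm across; 64 mm above the table when the key is up, 56 mm when it is fully down and let go; a 3 mm high steel collar 42 mm across surrounds its foot. Nothing else on the box stands proud
- camera_key (a joint): travel of the GREEN key: 0 = up (off), 0.008 m = fully down; it counts as on beyond 0.005. It starts within 1 mm of up. It resists with about 2.5 N, has no return spring (it stays where it is pushed) and ends on a stop. The cap rides on the key on a cushion spring (1.5 N per mm, at most 6 mm): the cap gives about 2 mm before the key moves, then 3 mm more for each further 4.5 N once the key is on its stop; the cap comes back up by that much when let go, the key does not
- laser_box: the laser switch box: white box with yellow and black stripes on top, 110 (x) x 66 (y) x 44 mm high, about 0.6 kg, loose on four rubber feet; origin at the centre of its underside, z up. Its only key, red, stands on its top, its axis 20 mm from the origin towards the box's -x
- laser_key_top (a point): centre of the top face of the laser box's RED push key, a round cap 32 mm across; 64 mm above the table when the key is up, 56 mm when it is fully down and let go; a 3 mm high steel collar 42 mm across surrounds its foot. Nothing else on the box stands proud
- laser_key (a joint): travel of the RED key: 0 = up (off), 0.008 m = fully down; it counts as on beyond 0.005. It starts within 1 mm of up. It resists with about 2.5 N, has no return spring (it stays where it is pushed) and ends on a stop. The cap rides on the key on a cushion spring (1.5 N per mm, at most 6 mm): the cap gives about 2 mm before the key moves, then 3 mm more for each further 4.5 N once the key is on its stop; the cap comes back up by that much when let go, the key does not
- oil_bottle: small amber bottle with a black cap, 28 mm across, 58 mm high, standing between switch boxes; loose, to be left alone; origin at the centre of its underside
- stain_bottle: small green bottle with a white cap, 30 mm across, 62 mm high, standing between switch boxes; loose, to be left alone; origin at the centre of its underside
- objective: steel microscope objective standing on its wide end between switch boxes, 30 mm across, 46 mm high; loose, to be left alone; origin at the centre of its underside
- petri_dish: closed round dish, 92 mm across, 16 mm high, behind the boxes; loose, to be left alone; origin at the centre of its underside
- slide_box: blue slide box with a white lid, 87 x 102 x 34 mm high, behind the boxes; loose, to be left alone; origin at the centre of its underside
- beaker: white beaker, 64 mm across, 75 mm high, behind the boxes; loose, to be left alone; origin at the centre of its underside
Not all that is in view belongs to the job. Leave any pink look-alike of the stage_box alone.

How it is judged:
By the outcome, as a careful person would: the job done as asked, in the order asked, and still so for the second after the job is handed in, with the robot touching nothing.
It also fails if it takes over 51 s, if anything falls off the work surface, if the arm or the gripper's body presses on something with over 40 N, if the wrist force passes 120 N, or if a joint passes its speed limit or range.

## Working session

There is one attempt and no reset: what is moved stays moved. The work goes in short steps, Python scripts to look and compute and a shell command to move; the robot and the scene stay as the last step left them, time stands still between calls to the robot, and variables do not carry over. Pictures are saved under pics/ and viewed, at most 10 in all, crops included, and the job is handed in when it is done.

```bash
mkdir -p pics; python3 - <<'E'
from plant import monitor, snapshot, camera_info
import cv2,numpy as np
s=monitor.read_state();print({k:np.round(s[k],3) for k in ('t','eef_pos','tool_rot','ft_force','finger_gap')})
for n in('top','side','wrist'):
    p,d=snapshot(n);print(n,camera_info(n));np.savez(f'pics/{n}0.npz',p=p,d=d)
    cv2.imwrite(f'pics/{n}0.png',p[:,:,::-1])
E
```

```text
{'t': np.float64(0.0), 'eef_pos': array([ 0.244, -0.629,  0.23 ]), 'tool_rot': array([-0.001,  0.983,  0.184, -0.   ]), 'ft_force': array([-0.559,  0.198,  0.475]), 'finger_gap': np.float64(0.085)}
top {'fov_y': 48.22286188674777, 'cx': 318.51665954003977, 'cy': 205.295843031046, 'D': array([-0.08481396,  0.        ,  0.        ,  0.        ,  0.        ]), 'origin': array([ 0.43311248, -0.06203712,  1.22362063]), 'attitude': array([ 0.0511523 , -0.70511271,  0.70515316, -0.05439227])}
side {'fov_y': 49.00776014617679, 'cx': 317.26866522059595, 'cy': 198.63100251545802, 'D': array([-0.05728999,  0.        ,  0.        ,  0.        ,  0.        ]), 'origin': array([0.52834978, 0.65922496, 0.9656554 ]), 'attitude': array([ 0.01185527, -0.05129674,  0.94360992, -0.32684616])}
wrist {'fov_y': 59.990182608659175, 'cx': 312.47968687339346, 'cy': 201.50443387294925, 'D': array([-0.05646576,  0.        ,  0.        ,  0.        ,  0.        ]), 'hand_eye': array([[-2.18697100e-05, -9.60183755e-01, -2.79369210e-01,
         7.15823417e-02],
       [ 1.00000000e+00, -2.66809703e-05,  1.34192463e-05,
        -1.01386800e-03],
       [-2.03387839e-05, -2.79369209e-01,  9.60183756e-01,
        -1.42026201e-01],
       [ 0.00000000e+00,  0.00000000e+00,  0.00000000e+00,
         1.00000000e+00]])}
```

View pics/top0.png

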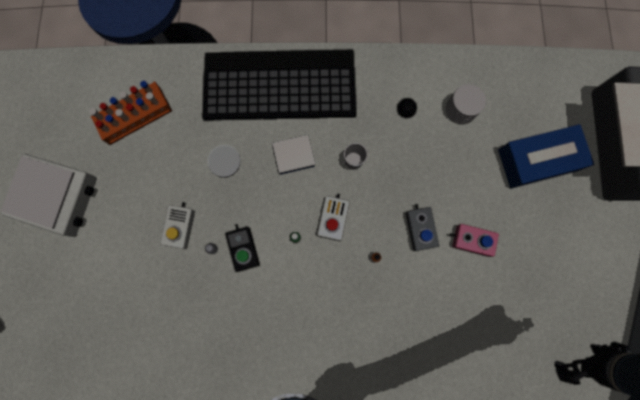

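View pics/side0.png

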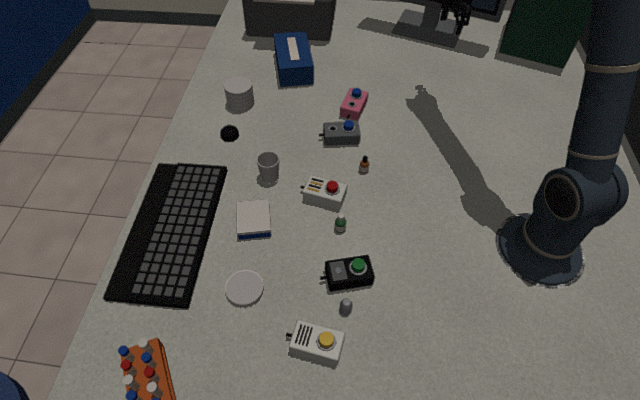

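Top view: keys are yellow (173,233), green (243,256), red (332,225), blue on the grey box (426,235). The pink look-alike is at (487,241). The side view shows the same row: yellow (326,340), green (358,265), blue (348,126). Next I triangulate these.

```bash
cat >h.py <<'E'
import cv2,numpy as np
from scipy.spatial.transform import Rotation as R
from plant import camera_info,monitor
def rot(q): return R.from_quat(np.roll(q,-1)).as_matrix()
def pose(n,s=None):
    c=camera_info(n)
    if n!='wrist': return rot(c['attitude']),np.array(c['origin']),c
    H=c['hand_eye'];A=rot(s['tool_rot']);return A@H[:3,:3],A@H[:3,3]+s['eef_pos'],c
def ray(n,uv,s=None):
    Rm,o,c=pose(n,s);f=200/np.tan(np.radians(c['fov_y']/2))
    K=np.array([[f,0,c['cx']],[0,f,c['cy']],[0,0,1]])
    p=cv2.undistortPoints(np.array([[uv]],float),K,np.array(c['D']))[0,0]
    d=Rm@np.array([p[0],p[1],1]);return o,d/np.linalg.norm(d)
def plane(n,uv,z,s=None):
    o,d=ray(n,uv,s);return o+d*(z-o[2])/d[2]
def tri(a,b):
    (o1,d1),(o2,d2)=a,b
    t=np.linalg.lstsq(np.c_[d1,-d2],o2-o1,rcond=None)[0]
    p,q=o1+t[0]*d1,o2+t[1]*d2;return (p+q)/2,np.linalg.norm(p-q)
HUE={'yellow':(18,32),'blue':(105,125),'green':(50,85),'red':(0,6)}
def blobs(p,col,amin=30,win=None):
    h=cv2.cvtColor(p,cv2.COLOR_RGB2HSV);lo,hi=HUE[col]
    m=cv2.inRange(h,(lo,130,50),(hi,255,255))
    cs=cv2.findContours(m,cv2.RETR_EXTERNAL,cv2.CHAIN_APPROX_NONE)[0];out=[]
    for c in cs:
        if cv2.contourArea(c)<amin: continue
        x,y,w,hh=cv2.boundingRect(c);(e,ax,an)=cv2.fitEllipse(c)
        if win is None or np.hypot(e[0]-win[0],e[1]-win[1])<win[2]: out.append((np.round(e,1),np.round(ax,1),cv2.contourArea(c)))
    return out
E
python3 - <<'E'
from h import *
T=np.load('pics/top0.npz')['p'];S=np.load('pics/side0.npz')['p']
for col,a,b in(('yellow',(173,233),(326,340)),('blue',(426,235),(348,126)),('green',(243,256),(358,265)),('red',(332,225),(332,187))):
    x=blobs(T,col,win=(*a,10));y=blobs(S,col,win=(*b,10),amin=15)
    print(col,x,y)
    if x and y:print(tri(ray('top',x[0][0]),ray('side',y[0][0])),plane('top',x[0][0],.062),plane('side',y[0][0],.062))
E
```

```text
yellow [(array([172.1, 233. ]), array([10.5, 10.7]), 86.0)] [(array([325.7, 339.4]), array([13.6, 15.5]), 163.5)]
(array([0.53544023, 0.32029657, 0.05197182]), np.float64(0.0005448718957423011)) [0.53429518 0.31705017 0.062     ] [0.53562992 0.32398122 0.062     ]
blue [(array([426., 235.]), array([ 9.9, 10.5]), 80.5)] [(array([348.4, 123.7]), array([6.4, 9. ]), 43.0)]
(array([ 0.52923723, -0.34939983,  0.05996082]), np.float64(0.0005836248535779205)) [ 0.52935971 -0.34893118  0.062     ] [ 0.52894697 -0.34706745  0.062     ]
green [(array([242.3, 255.6]), array([9. , 9.7]), 66.5)] [(array([358.1, 263.3]), array([11.1, 11.6]), 98.0)]
(array([0.47640377, 0.13086391, 0.05786327]), np.float64(0.0004120108732004679)) [0.47604638 0.13020445 0.062     ] [0.47684373 0.13324413 0.062     ]
red [(array([331.9, 224.3]), array([ 9.7, 10.4]), 77.5)] [(array([331.9, 185.5]), array([ 9.7, 10. ]), 63.5)]
(array([ 0.55843956, -0.10257367,  0.05597378]), np.float64(7.230338694574139e-05)) [ 0.55775673 -0.10236103  0.062     ] [ 0.5582759  -0.09753368  0.062     ]
```

```bash
python3 -m handwheel '[[3.8,-2,0,0,0,0,-1],[3.8,-2,0,0,0,0,-1],[3.8,-2,0,0,0,0,-1],[3.8,-2,0,0,0,0,-1],[3.8,-2,0,0,0,0,-1],[3.8,-2,0,0,0,0,-1],[3.8,-2,0,0,0,0,-1],[3.8,-2,0,0,0,0,-1],[3.8,-2,0,0,0,0,-1],[3.8,-2,0,0,0,0,-1]]'
```

```text
t: 1.15
eef_pos: [0.5271, -0.3036, 0.2312]
tool_rot: [-0.0, 0.983, 0.184, -0.0]
ft_force: [-0.5, -0.9, 0.3]
finger_gap: -0.0003
finger_force: 0.0
```

```bash
python3 -m handwheel '[[1.4,-3.6,0,0,0,0,-1],[1.4,-3.6,0,0,0,0,-1],[1.4,-3.6,0,0,0,0,-1],[1.4,-3.6,0,0,0,0,-1],[1.4,-3.6,0,0,0,0,-1],[1.4,-3.6,0,0,0,0,-1],[1.4,-3.6,0,0,0,0,-1],[1.4,-3.6,0,0,0,0,-1],[1.4,-3.6,0,0,0,0,-1],[1.4,-3.6,0,0,0,0,-1],[1.4,-3.6,0,0,0,0,-1],[1.4,-3.6,0,0,0,0,-1],[1.4,-3.6,0,0,0,0,-1],[1.4,-3.6,0,0,0,0,-1],[1.4,-3.6,0,0,0,0,-1],[1.4,-3.6,0,0,0,0,-1],[0,0,0,0,0,0,-1],[0,0,0,0,0,0,-1]]'
cat >look.py <<'E'
import sys
from h import *
from plant import snapshot
col,name=sys.argv[1:3]
s=monitor.read_state();p,d=snapshot('wrist');cv2.imwrite(f'pics/{name}.png',p[:,:,::-1])
A=rot(s['tool_rot'])
print('eef',np.round(s['eef_pos'],4),'f',np.round(s['ft_force'],2))
for e,ax,a in blobs(p,col,200):
    u,v=int(e[0]),int(e[1]);R_,o,c=pose('wrist',s);r=ray('wrist',e,s)[1]
    t=d[v,u]/(R_[:,2]@r);P=o+r*t;Q=plane('wrist',e,float(sys.argv[3]) if len(sys.argv)>3 else .063,s)
    print(e,ax,a,'depth pt',np.round(P,4),'plane',np.round(Q,4),'tool shift cm',np.round(100*A.T@(Q-s['eef_pos']),2))
E
python3 look.py yellow w1
```

```text
t: 2.95
eef_pos: [0.5258, 0.3137, 0.2307]
tool_rot: [0.0, 0.983, 0.185, -0.001]
ft_force: [0.0, -0.9, 0.2]
finger_gap: -0.0
finger_force: 0.0
eef [0.5258 0.3137 0.2307] f [ 0.04 -0.9   0.21]
[310.1 167.6] [31.8 33.6] 836.5 depth pt [0.537  0.3215 0.063 ] plane [0.537  0.3215 0.063 ] tool shift cm [ 1.34 -0.32 16.77]
```

View pics/w1.png

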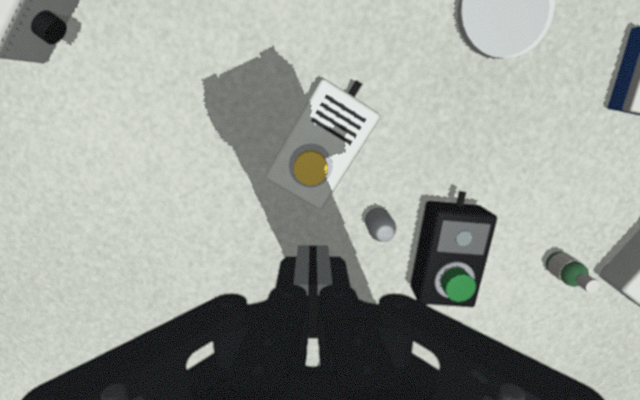

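Wrist view: yellow cap at (310,168), partly in shadow. Depth and plane agree at z = 0.063. The closed fingertips are at about (313,250).

```bash
python3 -m handwheel '[[0.35,-0.06,3.6,0,0,0,-1],[0.35,-0.06,3.6,0,0,0,-1],[0.35,-0.06,3.6,0,0,0,-1],[0.3,-0.07,3.2,0,0,0,-1],[0,0,0.5,0,0,0,-1],[0,0,0,0,0,0,-1],[0,0,0,0,0,0,-1]]'; python3 look.py yellow w2
```

```text
t: 3.7
eef_pos: [0.5392, 0.3202, 0.0881]
tool_rot: [-0.0, 0.983, 0.184, 0.001]
ft_force: [-0.7, -0.2, 1.1]
finger_gap: -0.0004
finger_force: 0.0
eef [0.5392 0.3202 0.0881] f [-0.68 -0.17  1.1 ]
[310.7 236.1] [47.6 58.2] 1694.5 depth pt [0.5426 0.3236 0.063 ] plane [0.5426 0.3236 0.063 ] tool shift cm [ 0.43 -0.19  2.52]
```

View pics/w2.png

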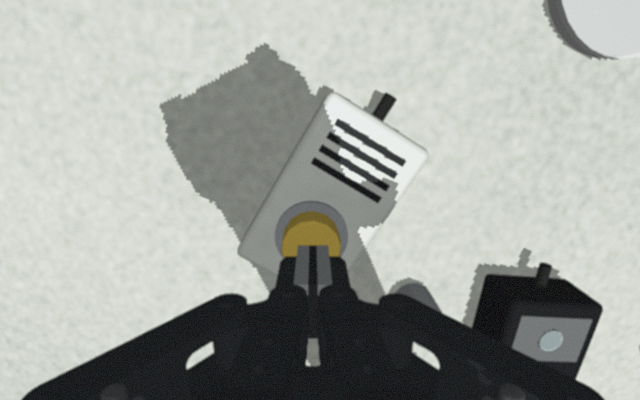

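The visible part of the yellow cap spans columns 282–342 with its top at row 211, so its centre is about (312,240). That is about 2 mm ahead of the fingertips and 1 mm to the side.

```bash
python3 -m handwheel '[[0.2,-0.1,1,0,0,0,-1],[0,0,1,0,0,0,-1],[0,0,0.4,0,0,0,-1],[0,0,0.3,0,0,0,-1],[0,0,0.3,0,0,0,-1],[0,0,0,0,0,0,-1],[0,0,0,0,0,0,-1]]'
```

```text
t: 4.45
eef_pos: [0.5395, 0.3218, 0.0563]
tool_rot: [0.0, 0.983, 0.184, -0.0]
ft_force: [-0.7, -0.1, 1.5]
finger_gap: -0.0001
finger_force: 0.7
```

```bash
python3 -m handwheel '[[0,0,0.2,0,0,0,-1],[0,0,0,0,0,0,-1]]';python3 -m handwheel '[[0,0,0.2,0,0,0,-1],[0,0,0,0,0,0,-1]]'
```

```text
t: 4.65
eef_pos: [0.5397, 0.322, 0.0544]
tool_rot: [-0.0, 0.983, 0.184, 0.0]
ft_force: [-0.0, -0.4, 2.3]
finger_gap: -0.0003
finger_force: 1.3
t: 4.85
eef_pos: [0.5397, 0.322, 0.0526]
tool_rot: [-0.0, 0.983, 0.184, 0.0]
ft_force: [-1.2, -0.6, 5.2]
finger_gap: 0.0001
finger_force: 2.6
```

```bash
python3 -m handwheel '[[0,0,0.1,0,0,0,-1],[0,0,0,0,0,0,-1],[0,0,-1,0,0,0,-1],[0,0,-3,0,0,0,-1],[0,0,-4,0,0,0,-1],[0,0,-4,0,0,0,-1],[0,0,-4,0,0,0,-1],[0,0,0,0,0,0,-1],[0,0,0,0,0,0,-1],[0,0,0,0,0,0,-1]]';python3 look.py yellow w3 .056
```

```text
t: 5.85
eef_pos: [0.5389, 0.3212, 0.21]
tool_rot: [0.001, 0.983, 0.184, -0.001]
ft_force: [-1.5, -0.4, -0.6]
finger_gap: 0.0001
finger_force: 0.0
eef [0.5389 0.3212 0.21  ] f [-1.49 -0.45 -0.55]
[312.5 186.8] [33.1 33.3] 865.0 depth pt [0.5374 0.3216 0.0568] plane [0.5372 0.3215 0.056 ] tool shift cm [-0.11 -0.1  15.4 ]
```

Depth puts the yellow cap at 57 mm, so it is fully down, and the box has not moved. On to the blue stage key.

```bash
python3 -m handwheel '[[-1.6,3.9,0,0,0,0,-1],[-1.6,3.9,0,0,0,0,-1],[-1.6,3.9,0,0,0,0,-1],[-1.6,3.9,0,0,0,0,-1],[-1.6,3.9,0,0,0,0,-1],[-1.6,3.9,0,0,0,0,-1],[-1.6,3.9,0,0,0,0,-1],[-1.6,3.9,0,0,0,0,-1],[-1.6,3.9,0,0,0,0,-1],[-1.6,3.9,0,0,0,0,-1],[-1.6,3.9,0,0,0,0,-1],[-1.6,3.9,0,0,0,0,-1],[-1.6,3.9,0,0,0,0,-1],[-1.6,3.9,0,0,0,0,-1],[-1.6,3.9,0,0,0,0,-1],[-1.6,3.9,0,0,0,0,-1],[0,0,0,0,0,0,-1],[0,0,0,0,0,0,-1],[0,0,0,0,0,0,-1]]';python3 look.py blue w4
```

```text
t: 7.8
eef_pos: [0.5272, -0.3507, 0.2102]
tool_rot: [-0.001, 0.983, 0.185, -0.0]
ft_force: [0.1, -0.0, -0.8]
finger_gap: -0.0004
finger_force: 0.0
eef [ 0.5272 -0.3507  0.2102] f [ 0.12 -0.05 -0.81]
[465.4 257.8] [31.4 36.5] 894.0 depth pt [ 0.5162 -0.5046  0.0641] plane [ 0.516  -0.5053  0.063 ] tool shift cm [-6.67 14.03 14.69]
[313.1 181.4] [33.5 35.6] 935.5 depth pt [ 0.5314 -0.3481  0.0615] plane [ 0.5318 -0.348   0.063 ] tool shift cm [ 0.53 -0.05 14.72]
[621.7 107.4] [ 37.6 153.5] 3300.5 depth pt [ 0.6998 -0.5988  0.0261] plane [ 0.6878 -0.5677  0.063 ] tool shift cm [ 7.06 26.09 14.65]
```

View pics/w4.png

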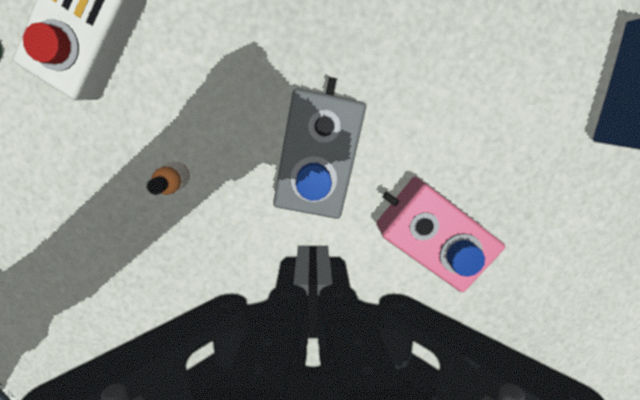

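Wrist view: the blue cap on the grey box is at (313,181). The pink look-alike is at (465,258), clear of the fingers. Pressing the blue key on the grey box.

```bash
python3 -m handwheel '[[0.25,0,3,0,0,0,-1],[0.2,0,3.5,0,0,0,-1],[0,0,3.5,0,0,0,-1],[0,0,2.5,0,0,0,-1],[0,0,1.5,0,0,0,-1],[0,0,0.4,0,0,0,-1],[0,0,0.4,0,0,0,-1],[0,0,0.4,0,0,0,-1],[0,0,0,0,0,0,-1],[0,0,0,0,0,0,-1]]'
```

```text
t: 8.85
eef_pos: [0.5323, -0.3509, 0.0605]
tool_rot: [0.001, 0.983, 0.184, 0.001]
ft_force: [0.5, 1.2, 2.1]
finger_gap: 0.0003
finger_force: 0.9
```

```bash
python3 -m handwheel '[[0,0,0.2,0,0,0,-1],[0,0,0.2,0,0,0,-1],[0,0,0.2,0,0,0,-1],[0,0,0.2,0,0,0,-1],[0,0,0,0,0,0,-1]]';python3 -m handwheel '[[0,0,0.1,0,0,0,-1],[0,0,0,0,0,0,-1]]'
```

```text
t: 9.35
eef_pos: [0.5321, -0.351, 0.0518]
tool_rot: [0.0, 0.983, 0.184, 0.001]
ft_force: [1.2, 2.5, 5.8]
finger_gap: -0.0
finger_force: 3.1
t: 9.55
eef_pos: [0.5321, -0.351, 0.0512]
tool_rot: [0.0, 0.983, 0.184, 0.001]
ft_force: [0.2, 1.5, 7.1]
finger_gap: 0.0001
finger_force: 3.6
```

```bash
python3 -m handwheel '[[0,0,-1,0,0,0,-1],[0,0,-3,0,0,0,-1],[0,0,-4,0,0,0,-1],[0,0,-4,0,0,0,-1],[0,0,-4,0,0,0,-1],[0,0,0,0,0,0,-1],[0,0,0,0,0,0,-1],[0,0,0,0,0,0,-1]]';python3 look.py blue w5 .056
```

```text
t: 10.35
eef_pos: [0.5298, -0.3507, 0.2086]
tool_rot: [-0.001, 0.983, 0.184, -0.002]
ft_force: [0.2, 0.8, -1.0]
finger_gap: -0.0002
finger_force: 0.0
eef [ 0.5298 -0.3507  0.2086] f [ 0.18  0.84 -1.  ]
[465.  260.1] [31.7 36.6] 905.0 depth pt [ 0.516  -0.5054  0.0627] plane [ 0.5141 -0.5097  0.056 ] tool shift cm [-7.17 14.29 15.25]
[312.2 182.7] [33.  33.4] 864.5 depth pt [ 0.5313 -0.3483  0.0549] plane [ 0.5315 -0.3482  0.056 ] tool shift cm [ 0.29 -0.13 15.26]
[621.4 109.3] [ 37.5 156.6] 3259.0 depth pt [ 0.6994 -0.5991  0.0255] plane [ 0.6897 -0.5732  0.056 ] tool shift cm [ 6.9  26.58 15.18]
```

The blue cap now reads 55 mm, so it is down, and its box has not moved. On to green.

```bash
python3 -m handwheel '[[1,-3.9,0,0,0,0,-1],[1,-3.9,0,0,0,0,-1],[1,-3.9,0,0,0,0,-1],[1,-3.9,0,0,0,0,-1],[1,-3.9,0,0,0,0,-1],[1,-3.9,0,0,0,0,-1],[1,-3.9,0,0,0,0,-1],[1,-3.9,0,0,0,0,-1],[1,-3.9,0,0,0,0,-1],[1,-3.9,0,0,0,0,-1],[1,-3.9,0,0,0,0,-1],[1,-3.9,0,0,0,0,-1],[0,0,0,0,0,0,-1],[0,0,0,0,0,0,-1],[0,0,0,0,0,0,-1]]';python3 look.py green w6
```

```text
t: 11.9
eef_pos: [0.4733, 0.1273, 0.2093]
tool_rot: [0.0, 0.983, 0.183, -0.001]
ft_force: [1.0, -0.2, 0.1]
finger_gap: -0.0001
finger_force: 0.0
eef [0.4733 0.1273 0.2093] f [ 1.03 -0.16  0.06]
[308.7 178.8] [32.8 34.1] 873.0 depth pt [0.4786 0.1338 0.0623] plane [0.4787 0.1339 0.063 ] tool shift cm [ 0.78 -0.42 14.63]
```

View pics/w6.png

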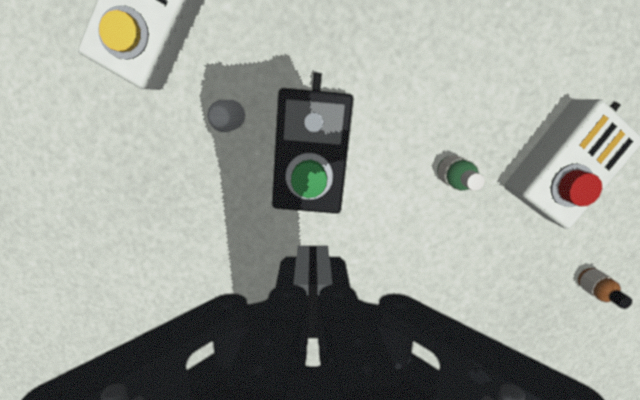

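Wrist view: the green cap is at (309,179). The surrounding objects are clear of the fingers.

```bash
python3 -m handwheel '[[0.4,-0.2,3,0,0,0,-1],[0.35,-0.2,3.5,0,0,0,-1],[0,0,3.5,0,0,0,-1],[0,0,2.5,0,0,0,-1],[0,0,1.5,0,0,0,-1],[0,0,0.4,0,0,0,-1],[0,0,0.4,0,0,0,-1],[0,0,0.4,0,0,0,-1],[0,0,0,0,0,0,-1],[0,0,0,0,0,0,-1]]'
```

```text
t: 12.95
eef_pos: [0.4797, 0.1352, 0.059]
tool_rot: [0.0, 0.983, 0.184, 0.001]
ft_force: [0.7, -1.8, 2.0]
finger_gap: 0.0
finger_force: 0.7
```

```bash
python3 -m handwheel '[[0,0,0.2,0,0,0,-1],[0,0,0.2,0,0,0,-1],[0,0,0.2,0,0,0,-1],[0,0,0.1,0,0,0,-1],[0,0,0,0,0,0,-1]]'
```

```text
t: 13.45
eef_pos: [0.4798, 0.1354, 0.0517]
tool_rot: [0.0, 0.983, 0.184, 0.001]
ft_force: [0.2, -1.5, 6.0]
finger_gap: -0.0
finger_force: 3.2
```

```bash
python3 -m handwheel '[[0,0,0.1,0,0,0,-1],[0,0,0,0,0,0,-1],[0,0,-1,0,0,0,-1],[0,0,-3,0,0,0,-1],[0,0,-4,0,0,0,-1],[0,0,-4,0,0,0,-1],[0,0,-4,0,0,0,-1],[0,0,0,0,0,0,-1],[0,0,0,0,0,0,-1],[0,0,0,0,0,0,-1]]';python3 look.py green w7 .056
python3 - <<'E'
from h import *
from plant import snapshot
d0=np.load('pics/side0.npz')['p'];p,_=snapshot('side');cv2.imwrite('pics/side1.png',p[:,:,::-1])
for col,b in(('yellow',(326,340)),('blue',(348,126)),('green',(358,265)),('red',(332,187))):
    print(col,blobs(d0,col,15,(*b,10)),blobs(p,col,15,(*b,10)))
E
```

```text
t: 14.45
eef_pos: [0.4779, 0.135, 0.209]
tool_rot: [0.0, 0.983, 0.184, -0.001]
ft_force: [-0.5, -0.6, 0.1]
finger_gap: -0.0002
finger_force: 0.0
eef [0.4779 0.135  0.209 ] f [-0.52 -0.63  0.13]
[314.9 185.1] [31.9 32.1] 800.5 depth pt [0.4783 0.134  0.055 ] plane [0.4785 0.1341 0.056 ] tool shift cm [ 0.07  0.11 15.3 ]
yellow [(array([325.7, 339.4]), array([13.6, 15.5]), 163.5)] [(array([325.6, 340. ]), array([13.2, 13.9]), 142.0)]
blue [(array([348.4, 123.7]), array([6.4, 9. ]), 43.0)] [(array([348.3, 125.7]), array([7.1, 9.1]), 48.0)]
green [(array([358.1, 263.3]), array([11.1, 11.6]), 98.0)] [(array([357.6, 265.1]), array([ 9.8, 11.1]), 73.0)]
red [(array([331.9, 185.5]), array([ 9.7, 10. ]), 63.5)] [(array([331.7, 185.9]), array([ 9.6, 11.1]), 77.0)]
```

View pics/side1.png

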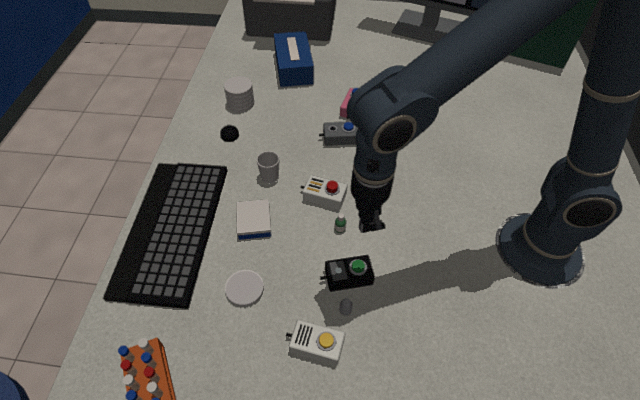

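The side view shows everything in its original place. The yellow (326,340), blue (348,126) and green (358,265) keys have dropped, red (332,186) is still up, and the arm is clear.

```bash
python3 -c "
from plant import job
print(job.hand_in())"
```

```text
the job is handed in; nothing more can be done
None
```

I pressed the yellow lamp, blue stage and green camera keys fully down in that order with about 7 N or less, left the red laser key up, saw nothing displaced in the final picture, and handed the job in at about 14.5 s.

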